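# Refit the crank of the porch pepper mill

### The job

The pepper mill stands with its crank taken off. Pick the crank up off the shelf, turn it so that its square bore matches the square of the mill's shaft, slip it on with the wooden knob upward and without forcing it, down until the boss rests on the collar, and let go. Do not disturb the other things.

Things in the scene. Friction and masses are not known exactly. Their poses are not given: they have to be found in the camera images.
- crank: Loose steel crank, 0.28 kg, lying flat, knob up. Origin: bore axis at the boss's underside. Boss: block 30 x 30 mm, 32 mm high, centred on the origin; through it along z a 14 x 14 mm square hole; sides of both parallel to the crank's x and y. A flat bar 22 mm wide, 6 mm thick, level with the underside, runs along +x to the knob. z up. Good grip: across the boss's two y sides, from above.
- crank_knob (a point): Top centre of the crank's turned wooden knob, 27 mm thick: 125 mm along the crank's +x from the bore's axis and 53 mm above the underside. The bar's round end is 11 mm further out. Same axes as the crank.
- shaft_seat (a point): On the mill's vertical shaft axis, at the top of the round collar (32 mm wide, 10 mm high) on which the boss must rest, 150 mm above the shelf. z up; x and y are parallel to the flats of the shaft's square and turn with it. The crank fits any of four ways, a quarter turn apart. The shaft turns against about 0.12 N m of friction and stays where left.
- shaft_tip (a point): Top of the shaft, 36 mm above shaft_seat, same axes. From the seat the shaft is a 12 x 12 mm square steel bar for 28 mm, then tapers to 6 x 6 mm at this tip. On it the crank has 1 mm of play each side and, let go, sags a few degrees towards its knob.
- mill: Pepper mill, screwed to the shelf: base board 150 x 150 x 12 mm, on it a beech box 120 x 120 mm up to 100 mm height with a small drawer in its -x face, then a closed round steel dome 108 mm wide up to 140 mm height, out of whose middle the collar and shaft stand. Origin: centre of the underside, on the shaft's axis; z up.
- jarlid: Bystander: steel jar lid, disc 68 mm wide, 14 mm high, lying near the crank's boss. Origin: centre of the underside.
- jar: Bystander: empty open amber glass jar, 74 mm wide, 112 mm high. Origin: centre of the underside.
- shaker: Bystander: salt shaker with steel top, 44 mm wide, 85 mm high. Origin: centre of the underside.
- plate: Bystander: white melamine plate, 200 mm wide, 20 mm high. Origin: centre of the underside.
- brush: Bystander: basting brush, 210 mm long along its x, 42 mm wide, 20 mm high. Origin: middle of its length, underside.
- can: Bystander: plain metal can, 66 mm wide, 100 mm high. Origin: centre of the underside.
- thermometer: Bystander: meat thermometer lying flat in front of the mill's drawer: dial 46 mm wide, 13 mm high at the origin, thin stem 143 mm long along its +x.
Not all that is in view belongs to the job. What is shaped like the crank but pink or yellow is not meant.

How it is judged:
At the end, for the whole second after the job is handed in: The crank sits on the shaft, knob up: the centre of the boss's underside within 4 mm of the shaft's axis and within 4 mm of the collar's height, its bore turned with the shaft's square (within 0.26 rad of one of the four ways), its axis within 0.14 rad of vertical, at rest and released (horizontal distance between crank and shaft_seat below 0.004 m and z of crank in the frame of shaft_seat between -0.004 and 0.004 m and angle between crank's own z axis and vertical below 0.14 rad and (angle between the x axis of crank and the x axis of shaft_seat, either way round below 0.26 rad or angle between the x axis of crank and the y axis of shaft_seat, either way round below 0.26 rad) and linear speed of crank below 0.02 m/s); the robot touches nothing.
It fails at once if the crank is forced onto the mill (more than 60 N) (contact force between crank and mill above 60 N).
It fails at once if another thing is disturbed (moved more than 30 mm) (distance of any of jarlid, jar, shaker, plate, brush, can, thermometer from where it was at the start of the episode above 0.03 m).
It also fails if it takes over 40 s, if anything falls off the work surface, if the arm or the gripper's body presses on something with over 40 N, if the wrist force passes 120 N, or if a joint passes its speed limit or range.

### The arm

A 6-joint arm with a two-finger parallel gripper is mounted at the origin on the work surface. World frame = base frame: x ahead of the robot, y to its left, z up, the work surface at z = 0. Lengths are in m, angles in rad, forces in N, time in s.
With the tool pointing down it reaches from about 0.15 to 0.775 m from the base axis. Payload 6.1 kg.
Tool frame: the origin (TCP) lies midway between the tips of the shut fingers; the grasp point (between the pads) lies 19 mm behind it; z points along the fingers, y is the direction in which the jaws open and shut (so a half turn about z gives the same grasp; the last joint's range is limited). The gripper opens to 85 mm and grips with 20 to 120 N. Pads are 22 mm wide; open, the fingers measure 114 mm over their backs; the gripper's body (76 mm by 85 mm) begins 54 mm behind the grasp point. The pads swing forward as they close: fully open they stand 13 mm farther back than shut.
Start: joints at [-1.209, 0.126, -0.04, 1.405, 0, 1.571], TCP at [0.186, -0.491, 0.231] pointing down, gripper open.
Joint ranges: [-2.72, 2.72], [-0.95, 1.95], [-1.27, 1.35], [-1.78, 2.02], [-1.46, 1.47], [-3.14, 3.14]. Speed limits (rad/s): [2.39, 2.39, 3.01, 3.14, 3.14, 3.14].

### API

Orientations are given as a rotation vector (axis times angle).
In Python, from rig import r, cams, nets gives the robot as it stands.
- The arm moves only by the tool servo_tool, never from a script. Its argument "rows" is a list that holds one entry, the list of rows, each a list of 7 numbers: the shift along the tool's x, y, z in m, then the turn, a rotation vector about the tool's x, y, z in rad, then the closure, from -1 (fully open) to 1 (shut), so that 0 is half open. In form: [[[x, y, z, rx, ry, rz, grip], ...]]. A call has 1 to 12 rows; each row is the pose to reach, as a shift and turn from the pose commanded when the call began, along the tool's axes at that moment; what a row does not reach only later rows make up. A row lasts 1/12 s, in which the tool goes at most 41.7 mm and 7.16 degrees, less where a joint would pass 70% of its speed; a pose out of reach is approached as far as the arm can. A call with a gripper value outside its range is refused whole. The fingers move at their own pace and stop on an object; the grip force is fixed at half the most. Time passes only in rows, so rows that repeat a pose let the fingers close. It gives the time, the measured TCP pose, the force and the opening at its end, in the units of the state.
- r.read_state(): the state, without advancing time (a new reading comes with each control period).
- cams.get_image(name): name is "scene" or "side" or "wrist"; returns the picture (384x512x3 uint8, red, green, blue); there is no depth.
- cams.get_calibration(name): a dict with "intrinsics" (3x3 intrinsics, pixels), "extrinsics" (4x4, takes a point from camera to world coordinates); the wrist camera has in their place "tool_from_camera" (4x4, takes a point from camera to tool coordinates, whose origin is the TCP and whose axes are the flange's). Camera axes: x right, y up, looking along -z (the intrinsics and any distortion apply to the point x, -y, -z); pixel columns grow to the right and rows downward; lengths in m; the calibration is good to about 2 mm. A picture is of the moment at which its call begins: read the wrist's pose just before it. get_calibration takes no time and is no camera call.
- r.close_job(): hands the job in, once; it reports no verdict.
Trained networks look in the newest picture that a camera, given by its name, has taken for a name from the list of things; names that differ only in an ending like _2 or _b are one class to them, and where a whole thing is asked for, a point or a joint stands for the part that bears it (a point fixed in the world has none). Each returns a list of dicts, best first, with "p" (0 to 1); they miss things now and then, are a little off and sometimes report something else, mostly with a low value. They report only what shows in the picture. A call takes as long as a camera call. They do not tell look-alikes from the thing itself.
- nets.search_frame(thing, camera): "at" ([x, y, z] in m, in the coordinates of the camera as it stood for that picture, good to about 4 mm: the middle of the surface that is visible of it).
The state is a dict: "clock": time; "qpos": joint angles; "joint_velocities": joint speeds; "joint_efforts": joint torques, N m; "tcp_pos": TCP position; "tool_rot": TCP orientation; "ft_force": force on the tool from outside, world axes, zero at the start; "ft_torque": the same for the moment, N m; "grip_width": finger opening in m.
Only numpy, scipy, OpenCV 4.12 (cv2) and the standard library are available. Lean on these libraries where they do the work, as an engineer would, in place of code of your own. Each camera call takes 0.05 s, during which the arm holds its last target. There are 200 camera calls.

## Working session

There is one attempt and no reset: what is moved stays moved. The work goes in short steps, Python scripts to look and compute and a tool call to move; the robot and the scene stay as the last step left them, time stands still between calls to the robot, and variables do not carry over. Pictures are saved under pics/ and viewed, about 8 in all and at most 12, crops included, and the job is handed in when it is done.

Besides the shell and the picture viewer there is one more tool, called as name(argument=value, ...) on one line, values as JSON. servo_tool: Moves the arm, as the interface text tells. Its arguments: {"type":"object","properties":{"rows":{"type":"array"}},"required":["rows"]}

```bash
mkdir -p pics; cat > h.py <<'E'
import numpy as np, cv2
from scipy.spatial.transform import Rotation as R
from rig import r, cams, nets
def tool():
    s=r.read_state(); T=np.eye(4); T[:3,:3]=R.from_rotvec(s['tool_rot']).as_matrix(); T[:3,3]=s['tcp_pos']; return T
def snap(name,fn=None):
    T=tool(); im=cams.get_image(name); c=cams.get_calibration(name)
    E=np.array(c['extrinsics']) if 'extrinsics' in c else T@np.array(c['tool_from_camera'])
    if fn: cv2.imwrite('pics/'+fn,im[:,:,::-1])
    return im,np.array(c['intrinsics']),E
def proj(P,K,E):
    p=np.linalg.inv(E)@np.append(P,1); q=K@np.array([p[0],-p[1],-p[2]]); return q[:2]/q[2]
def onplane(u,v,z,K,E):
    d=np.linalg.inv(K)@np.array([u,v,1.]); d=E[:3,:3]@np.array([d[0],-d[1],-d[2]]); o=E[:3,3]
    return o+d*(z-o[2])/d[2]
def find(thing,cam,K,E,n=4):
    for d in nets.search_frame(thing,cam)[:n]:
        w=(E@np.append(d['at'],1))[:3]; print(cam,thing,round(d['p'],2),w.round(3),proj(w,K,E).round(0))
E
python3 - <<'E'
from h import *
print(r.read_state())
a=snap('scene');b=snap('side');
cv2.imwrite('pics/a.png',cv2.cvtColor(np.hstack([a[0]]),cv2.COLOR_RGB2BGR)); cv2.imwrite('pics/b.png',b[0][:,:,::-1])
for n,s in(('scene',a),('side',b)):
    print(n,cams.get_calibration(n).keys(),s[1].round(0).tolist(),s[2][:3,3])
    for t in ['crank','crank_knob','shaft_tip','mill','jarlid','jar','shaker','plate','brush','can','thermometer']: find(t,n,s[1],s[2],4)
E
```

```text
{'clock': 0.0, 'qpos': array([-1.20900926e+00,  1.26368249e-01, -4.06047018e-02,  1.40541415e+00,
       -1.39830491e-05,  1.57079899e+00]), 'joint_velocities': array([-0.00050109,  0.0015745 ,  0.0007419 , -0.00096329,  0.0010214 ,
       -0.00045167]), 'joint_efforts': array([ 2.24511527e-04, -4.35913181e+01,  3.52924204e+01,  1.71845133e-02,
        7.74722230e-05,  2.16476735e-06]), 'tcp_pos': array([ 0.18567134, -0.4906288 ,  0.23053616]), 'tool_rot': array([-3.08879623e+00, -5.64914356e-01,  4.70927457e-04]), 'ft_force': array([-0.79814077, -0.12331023, -0.28007266]), 'ft_torque': array([-0.01145371,  0.03175852, -0.02244568]), 'grip_width': 0.08551266134776206}
scene dict_keys(['intrinsics', 'extrinsics']) [[366.0, 0.0, 257.0], [0.0, 366.0, 192.0], [0.0, 0.0, 1.0]] [ 0.93901827 -0.5993063   0.86969437]
scene crank 0.88 [0.459 0.067 0.012] [229. 194.]
scene crank 0.79 [0.625 0.218 0.008] [295. 184.]
scene crank 0.54 [0.309 0.201 0.018] [213. 155.]
scene crank_knob 0.95 [0.627 0.215 0.013] [296. 184.]
scene crank_knob 0.58 [0.73  0.356 0.013] [340. 169.]
scene crank_knob 0.55 [0
[... 1095 characters left out ...]
0.8 [0.31  0.212 0.008] [336. 298.]
side crank_knob 0.75 [0.628 0.221 0.008] [226. 277.]
side crank_knob 0.65 [0.726 0.37  0.005] [176. 316.]
side crank_knob 0.65 [0.456 0.067 0.016] [295. 244.]
side mill 0.79 [ 0.503 -0.197  0.102] [298. 160.]
side jarlid 0.73 [0.469 0.23  0.015] [279. 290.]
side jar 0.7 [ 0.489 -0.41   0.083] [313. 123.]
side shaker 0.56 [0.605 0.009 0.055] [252. 212.]
side plate 0.87 [0.799 0.008 0.013] [194. 209.]
side brush 0.96 [0.51  0.45  0.021] [244. 360.]
side brush 0.59 [ 0.362 -0.425  0.077] [350. 127.]
side can 0.65 [ 0.364 -0.426  0.071] [349. 128.]
side thermometer 0.74 [ 0.384 -0.304  0.016] [336. 162.]
side thermometer 0.41 [ 0.487 -0.41   0.085] [314. 122.]
```

View pics/a.png

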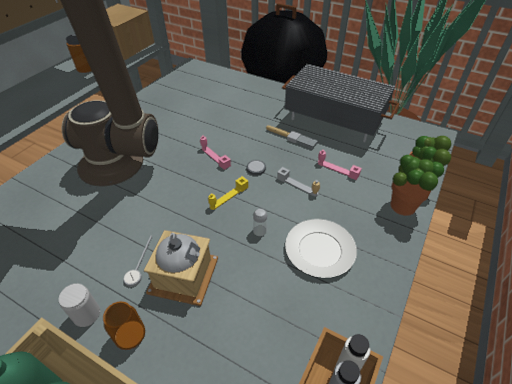

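View pics/b.png

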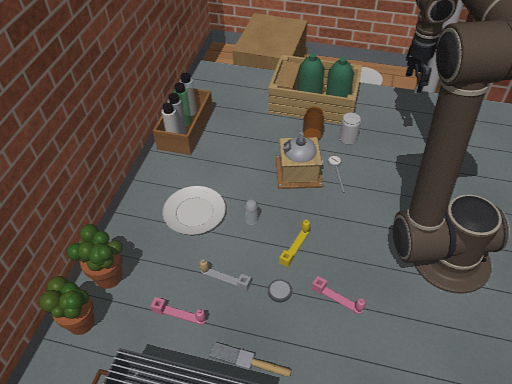

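Crank-shaped candidates (scene pixels): pink (215,155), yellow (229,194), grey steel with wooden knob (298,182), pink (340,169). By the description it is the grey one; in the side view it lies at (225,275) with its knob at (204,266). The mill is at (180,260) scene and (299,160) side. Next, a close crop.

```bash
python3 - <<'E'
from h import *
a=snap('scene');b=snap('side')
def crop(s,u,v,h=32,k=6):
    return cv2.resize(s[0][v-h:v+h,u-h:u+h,::-1],None,fx=k,fy=k,interpolation=cv2.INTER_CUBIC)
# each tile 64px -> 300
t=[crop(a,298,182,32,300/64),crop(b,225,276,32,300/64),crop(a,180,256,32,300/64),crop(b,300,155,32,300/64)]
cv2.imwrite('pics/c.png',np.vstack([np.hstack(t[:2]),np.hstack(t[2:])]))
print('boss',onplane(283,173,.032,*a[1:]),onplane(243,281,.032,*b[1:]))
print('knob',onplane(316,184,.053,*a[1:]),onplane(204,263,.053,*b[1:]))
print('tip',onplane(176,238,.186,*a[1:]),onplane(300,140,.186,*b[1:]))
print(np.array(cams.get_calibration('wrist')['tool_from_camera']).round(3),cams.get_calibration('wrist')['intrinsics'])
E
```

```text
boss [0.57544647 0.22327084 0.032     ] [0.57089021 0.23572462 0.032     ]
knob [0.6984107  0.20756391 0.053     ] [0.69009668 0.21797258 0.053     ]
tip [ 0.52345297 -0.24530322  0.186     ] [ 0.5025066  -0.20383957  0.186     ]
[[-0.001  0.962  0.274  0.07 ]
 [ 1.     0.001 -0.    -0.   ]
 [-0.     0.274 -0.962 -0.143]
 [ 0.     0.     0.     1.   ]] [[276.8443572    0.         252.45197071]
 [  0.         276.8443572  186.79497713]
 [  0.           0.           1.        ]]
```

View pics/c.png

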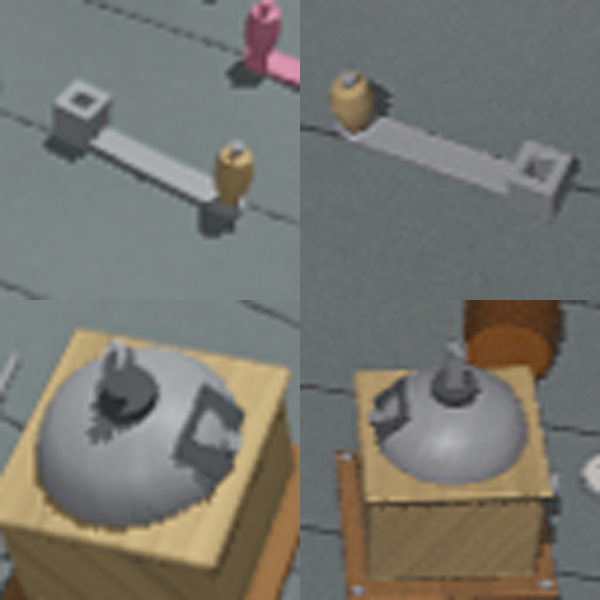

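The close crop confirms the grey crank with the wooden knob: scene boss hole (283.5,171.3), knob top (316.5,181.6); side boss hole (244.6,279.2), knob (203.7,260.6). The shaft tip is at about (173.6,233.8) scene and (301.5,132.6) side.

```bash
cat >> h.py <<'E'
def goal(x,y,z,yaw):
    """shift and turn (tool axes) to a tool-down pose with tool x at yaw"""
    T=tool(); G=R.from_euler('z',yaw)*R.from_euler('x',np.pi); C=R.from_matrix(T[:3,:3])
    d=T[:3,:3].T@(np.array([x,y,z])-T[:3,3]); w=(C.inv()*G).as_rotvec()
    print('shift',d.round(4),'turn',w.round(4),'rows>=',round(max(np.linalg.norm(d)/.0417,np.linalg.norm(w)/.125),1))
def tri(pa,a,pb,b):
    A=[onplane(*pa,z,*a[1:]) for z in(0,.3)];B=[onplane(*pb,z,*b[1:]) for z in(0,.3)]
    u=A[1]-A[0];v=B[1]-B[0]; k=np.linalg.lstsq(np.c_[u,-v],B[0]-A[0],rcond=None)[0]
    return (A[0]+u*k[0]).round(4),(B[0]+v*k[1]).round(4)
E
python3 - <<'E'
from h import *
a=snap('scene');b=snap('side')
print('boss',tri((283.5,171.3),a,(244.6,279.2),b))
print('knob',tri((316.5,181.6),a,(203.7,260.6),b))
t=tri((173.6,233.8),a,(301.5,132.6),b);print('tip',t)
c=(t[0]+t[1])/2
T=tool();print('yaw',np.arctan2(T[1,0],T[0,0]))
goal(c[0],c[1],.29,.0)
E
```

```text
boss (array([0.5733, 0.2314, 0.0322]), array([0.568 , 0.2293, 0.0324]))
knob (array([0.6968, 0.2144, 0.057 ]), array([0.6924, 0.2127, 0.0567]))
tip (array([ 0.5093, -0.2369,  0.1834]), array([ 0.5045, -0.2392,  0.1851]))
yaw 0.3617531712538447
shift [ 0.3898 -0.1229 -0.0587] turn [-0.      0.      0.3618] rows>= 9.9
```

servo_tool(rows=[[[0.1,-0.03,-0.058,0,0,0.1,-1],[0.2,-0.06,-0.058,0,0,0.2,-1],[0.3,-0.1,-0.058,0,0,0.3,-1],[0.39,-0.123,-0.058,0,0,0.362,-1],[0.39,-0.123,-0.058,0,0,0.362,-1],[0.39,-0.123,-0.058,0,0,0.362,-1],[0.39,-0.123,-0.058,0,0,0.362,-1],[0.39,-0.123,-0.058,0,0,0.362,-1],[0.39,-0.123,-0.058,0,0,0.362,-1],[0.39,-0.123,-0.058,0,0,0.362,-1],[0.39,-0.123,-0.058,0,0,0.362,-1],[0.39,-0.123,-0.058,0,0,0.362,-1]]])

```text
clock: 2.4
tcp_pos: [0.5085, -0.2364, 0.2888]
tool_rot: [-3.141, -0.006, 0.001]
ft_force: [-0.3, -0.5, -0.4]
grip_width: 0.0852
```

```bash
python3 - <<'E'
from h import *
s=snap('wrist'); print(r.read_state()['tcp_pos'],r.read_state()['clock'])
u,v=proj(np.array([.507,-.238,.175]),*s[1:]).round().astype(int); print(u,v)
for t in('shaft_tip','mill'): find(t,'wrist',*s[1:])
np.savez('shaft.npz',im=s[0],K=s[1],E=s[2])
c=cv2.resize(s[0][v-45:v+45,u-60:u+60,::-1],None,fx=5,fy=5,interpolation=cv2.INTER_CUBIC)
cv2.imwrite('pics/d.png',c)
E
```

```text
[ 0.50744425 -0.2373158   0.28894937] 2.45
255 185
wrist shaft_tip 0.79 [ 0.512 -0.241  0.15 ] [257. 174.]
wrist shaft_tip 0.33 [ 0.494 -0.424  0.082] [398. 176.]
wrist mill 0.97 [ 0.524 -0.239  0.121] [256. 158.]
```

View pics/d.png

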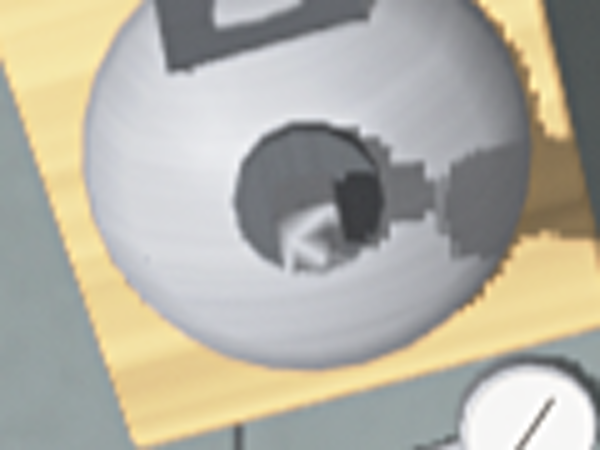

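The collar is centred near crop (310,195), i.e. wrist pixel (257,179), and the tip is at about (257,189). The square is hard to read, so I go lower.

servo_tool(rows=[[[-0.009,0,0.04,0,0,0,-1],[-0.018,0,0.078,0,0,0,-1],[-0.018,0,0.078,0,0,0,-1],[-0.018,0,0.078,0,0,0,-1],[-0.018,0,0.078,0,0,0,-1]]])

```text
clock: 2.97
tcp_pos: [0.49, -0.2393, 0.2144]
tool_rot: [3.14, -0.003, 0.006]
ft_force: [0.7, 1.1, 0.7]
grip_width: 0.0855
```

```bash
python3 - <<'E'
from h import *
s0=np.load('shaft.npz')
s=snap('wrist')
print(r.read_state()['tcp_pos'])
for S,(u,v) in(((s0['K'],s0['E']),(257,179)),):
    print(onplane(u,v,.15,*S),onplane(257.4,189,.186,*S))
np.savez('shaft2.npz',im=s[0],K=s[1],E=s[2])
u,v=proj(np.array([.508,-.238,.165]),*s[1:]).round().astype(int); print(u,v)
c=s[0][v-36:v+36,u-48:u+48,::-1].astype(float)
c=np.clip(255*(c/255)**.6,0,255).astype(np.uint8)
cv2.imwrite('pics/e.png',cv2.resize(c,None,fx=8,fy=8,interpolation=cv2.INTER_CUBIC))
E
```

```text
[ 0.49099827 -0.23957481  0.2153325 ]
[ 0.5063784  -0.24061403  0.15      ] [ 0.50602075 -0.24043166  0.186     ]
251 183
```

View pics/e.png

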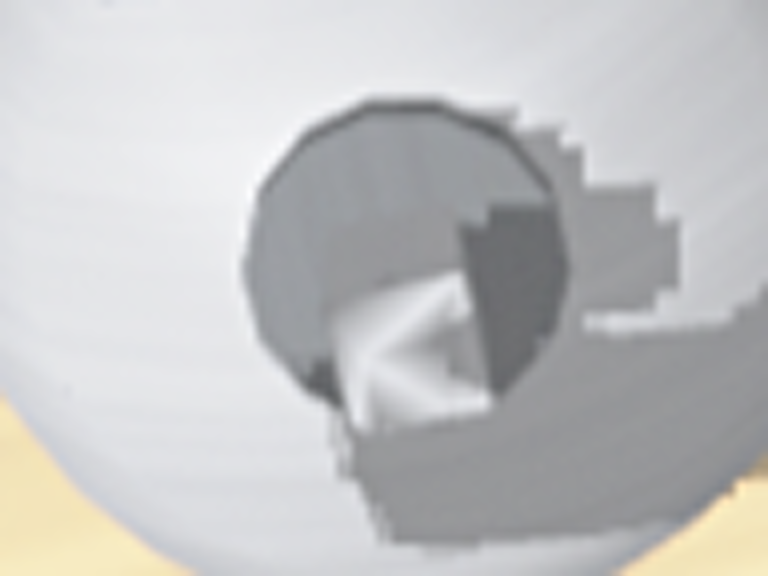

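The square's shoulder (z=0.178) shows corners at crop (335,315), (465,268), (492,402), (362,432). The collar circle is centred at about (407,258).

```bash
python3 - <<'E'
from h import *
s=np.load('shaft2.npz'); S=(s['K'],s['E'])
f=lambda u,v,z:onplane(203+(u+.5)/8-.5,147+(v+.5)/8-.5,z,*S)
P=np.array([f(u,v,.178) for u,v in((335,315),(465,268),(492,402),(362,432))])
print(P.mean(0).round(4), [(np.linalg.norm(P[(i+1)%4]-P[i])*1e3).round(1) for i in range(4)],
 [np.degrees(np.arctan2(*(P[(i+1)%4]-P[i])[[1,0]])).round(1)%90 for i in range(4)])
print('collar',f(407,258,.15).round(4),'diam',np.linalg.norm(f(245,258,.15)-f(568,258,.15)))
goal(.545,.232,.25,np.arctan2(-.017,.124))
E
```

```text
[ 0.5058 -0.2402  0.178 ] [np.float64(11.6), np.float64(12.0), np.float64(11.4), np.float64(10.6)] [np.float64(20.299999999999997), np.float64(11.300000000000011), np.float64(13.5), np.float64(12.0)]
collar [ 0.5072 -0.2398  0.15  ] diam 0.031187354712232794
shift [ 0.0535 -0.4716 -0.0357] turn [ 0.0024 -0.0062  0.1348] rows>= 11.4
```

servo_tool(rows=[[[0.01,-0.01,-0.035,0,0,0.03,-1],[0.02,-0.05,-0.035,0,0,0.06,-1],[0.03,-0.1,-0.035,0,0,0.1,-1],[0.04,-0.15,-0.035,0,0,0.135,-1],[0.06,-0.2,-0.035,0,0,0.135,-1],[0.08,-0.3,-0.035,0,0,0.135,-1],[0.08,-0.47,-0.035,0,0,0.135,-1],[0.08,-0.47,-0.035,0,0,0.135,-1],[0.08,-0.47,-0.035,0,0,0.135,-1],[0.08,-0.47,-0.035,0,0,0.135,-1],[0.08,-0.47,-0.035,0,0,0.135,-1],[0.08,-0.47,-0.035,0,0,0.135,-1]]])

```text
clock: 4.02
tcp_pos: [0.5485, -0.0312, 0.2466]
tool_rot: [-3.108, 0.114, -0.001]
ft_force: [-0.2, 0.8, 0.9]
grip_width: 0.0853
```

servo_tool(rows=[[[0,0,0.04,0,0,0,-1],[0,0,0.08,0,0,0,-1],[0,0,0.11,0,0,0,-1],[0,0,0.11,0,0,0,-1],[0,0,0.11,0,0,0,-1]]])

```text
clock: 4.43
tcp_pos: [0.5472, -0.0289, 0.1355]
tool_rot: [-3.106, 0.109, 0.005]
ft_force: [0.6, 0.5, 1.2]
grip_width: 0.0854
```

```bash
python3 - <<'E'
from h import *
s=snap('wrist')
print(r.read_state()['tcp_pos'],r.read_state()['clock'])
np.savez('crank.npz',im=s[0],K=s[1],E=s[2])
for t in('crank','jarlid'): find(t,'wrist',*s[1:])
u,v=proj(np.array([.60,.228,.02]),*s[1:]).round().astype(int); print(u,v)
u0=max(0,u-100);v0=max(0,v-75);print(u0,v0)
cv2.imwrite('pics/f.png',cv2.resize(s[0][v0:v0+150,u0:u0+200,::-1],None,fx=4,fy=4,interpolation=cv2.INTER_CUBIC))
E
```

```text
[ 0.54869996 -0.02888996  0.13757899] 4.4833
wrist crank 0.92 [0.447 0.05  0.013] [192. 272.]
wrist crank 0.75 [0.344 0.193 0.011] [ 89. 349.]
wrist crank 0.55 [0.587 0.212 0.009] [ 17. 156.]
wrist jarlid 0.67 [0.475 0.219 0.013] [ 38. 257.]
-13 145
0 70
```

View pics/f.png

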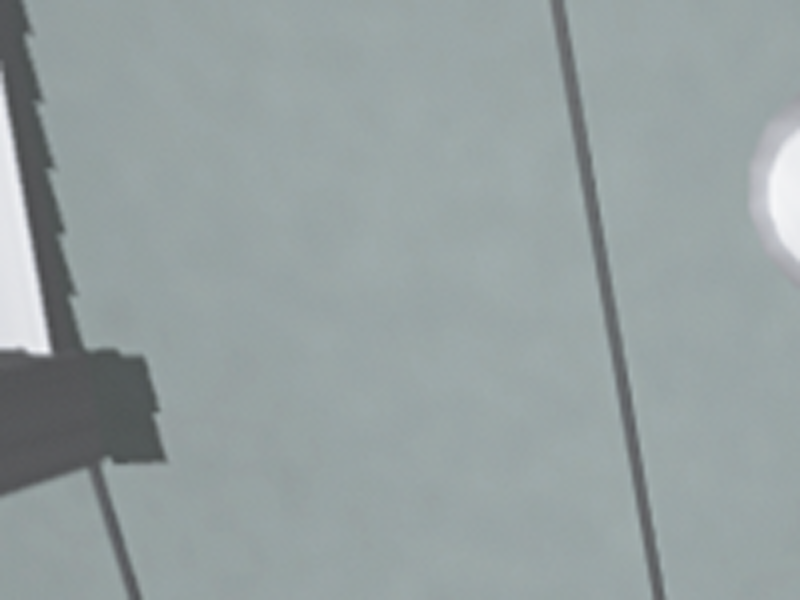

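The lateral move came up short because of the joint speed cap, so the crank is at the frame's left edge (17,156). I continue over.

```bash
python3 - <<'E'
from h import *
goal(.572,.230,.15,-.136)
E
```

```text
shift [ 0.004  -0.2599 -0.0022] turn [-0.0336 -0.0018  0.0668] rows>= 6.2
```

servo_tool(rows=[[[0.004,-0.26,-0.01,-0.033,0,0.067,-1],[0.004,-0.26,-0.01,-0.033,0,0.067,-1],[0.004,-0.26,-0.01,-0.033,0,0.067,-1],[0.004,-0.26,-0.01,-0.033,0,0.067,-1],[0.004,-0.26,-0.01,-0.033,0,0.067,-1],[0.004,-0.26,-0.01,-0.033,0,0.067,-1],[0.004,-0.26,-0.01,-0.033,0,0.067,-1],[0.004,-0.26,-0.01,-0.033,0,0.067,-1],[0.004,-0.26,-0.01,-0.033,0,0.067,-1],[0.004,-0.26,-0.01,-0.033,0,0.067,-1],[0.004,-0.26,-0.01,-0.033,0,0.067,-1],[0.004,-0.26,-0.01,-0.033,0,0.067,-1]]])

```text
clock: 5.58
tcp_pos: [0.5511, -0.0298, 0.1528]
tool_rot: [-3.106, 0.11, 0.003]
ft_force: [0.0, 0.3, 0.1]
grip_width: 0.0855
```

```bash
python3 - <<'E'
from h import *
s=snap('wrist')
q=r.read_state();print(q['tcp_pos'],q['tool_rot'],q['clock'])
np.savez('crank.npz',im=s[0],K=s[1],E=s[2])
for t in('crank','crank_knob','jarlid'): find(t,'wrist',*s[1:])
u,v=proj(np.array([.60,.228,.02]),*s[1:]).round().astype(int)
u0=max(0,u-100);v0=max(0,v-100);print(u0,v0)
cv2.imwrite('pics/g.png',cv2.resize(s[0][v0:v0+150,u0:u0+200,::-1],None,fx=4,fy=4,interpolation=cv2.INTER_CUBIC))
E
```

```text
[ 0.5511609  -0.02982823  0.15292863] [-3.10649762e+00  1.10007512e-01  3.02871024e-03] 5.6333
wrist crank 0.78 [0.61  0.216 0.01 ] [ 20. 135.]
wrist crank 0.69 [0.45  0.044 0.009] [200. 262.]
wrist crank 0.57 [0.305 0.205 0.004] [ 98. 360.]
wrist crank_knob 0.87 [0.453 0.045 0.01 ] [200. 261.]
wrist crank_knob 0.81 [0.617 0.219 0.003] [ 21. 129.]
wrist crank_knob 0.7 [0.308 0.206 0.008] [ 96. 360.]
wrist jarlid 0.83 [0.475 0.218 0.014] [ 50. 253.]
0 47
```

View pics/g.png

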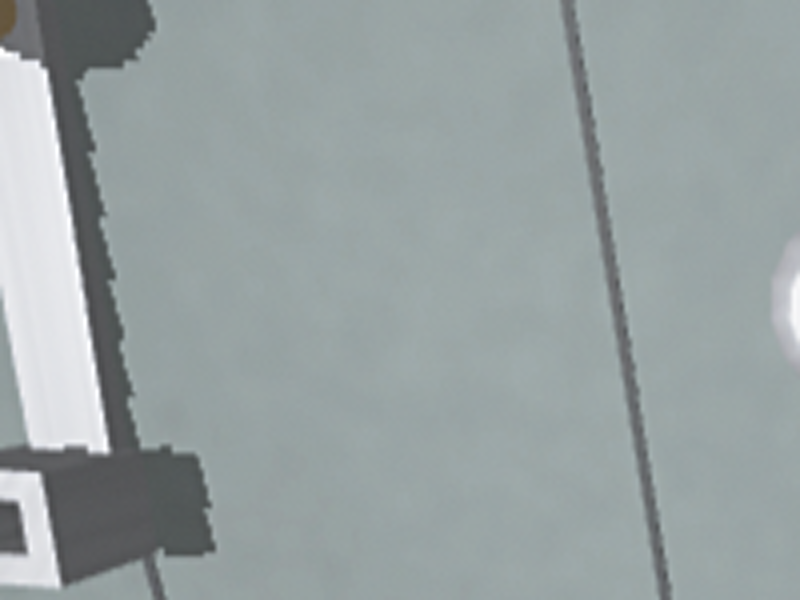

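```bash
python3 - <<'E'
from h import *
q=r.read_state();print(q['qpos'].round(3),q['joint_velocities'].round(3),q['ft_force'].round(1))
E
```

```text
[-0.072  0.19  -0.136  1.248  0.033  3.141] [-0.001 -0.001  0.002  0.    -0.002  0.001] [0.3 0.2 0.3]
```

Joint 6 is at its range limit (3.141). I turn the tool the other way, half a turn round, while moving across.

servo_tool(rows=[[[0.004,-0.02,0,0,0,-0.12,-1],[0.004,-0.05,0,0,0,-0.24,-1],[0.004,-0.08,0,0,0,-0.36,-1],[0.004,-0.11,0,0,0,-0.48,-1],[0.004,-0.14,0,0,0,-0.6,-1],[0.004,-0.17,0,0,0,-0.72,-1],[0.004,-0.2,0,0,0,-0.84,-1],[0.004,-0.23,0,0,0,-0.96,-1],[0.004,-0.26,0,0,0,-1.08,-1],[0.004,-0.26,0,0,0,-1.2,-1],[0.004,-0.26,0,0,0,-1.32,-1],[0.004,-0.26,0,0,0,-1.44,-1]]])

```text
clock: 6.78
tcp_pos: [0.5733, 0.23, 0.1611]
tool_rot: [-2.406, -1.979, -0.031]
ft_force: [-0.4, 0.0, 0.5]
grip_width: 0.0854
```

```bash
python3 - <<'E'
from h import *
q=r.read_state();print(q['tcp_pos'].round(3),q['qpos'].round(3))
goal(.572,.230,.15,np.pi-.136)
E
```

```text
[0.573 0.23  0.161] [0.367 0.3   0.024 1.284 0.031 2.132]
shift [-0.0006 -0.0012  0.0111] turn [ 0.0203 -0.0309 -1.6288] rows>= 13.0
```

servo_tool(rows=[[[0,0,0,0,0,-0.12,-1],[0,0,0,0,0,-0.24,-1],[0,0,0,0,0,-0.36,-1],[0,0,0,0,0,-0.48,-1],[0,0,0,0,0,-0.6,-1],[0,0,0.01,0,0,-0.72,-1],[0,0,0.01,0,0,-0.84,-1],[0,0,0.01,0,0,-0.96,-1],[0,0,0.01,0.02,-0.03,-1.08,-1],[0,0,0.01,0.02,-0.03,-1.2,-1],[0,0,0.01,0.02,-0.03,-1.32,-1],[0,0,0.01,0.02,-0.03,-1.44,-1]]])

```text
clock: 7.78
tcp_pos: [0.5735, 0.2296, 0.1512]
tool_rot: [-0.509, -3.097, 0.001]
ft_force: [0.3, 0.4, 0.8]
grip_width: 0.0854
```

```bash
python3 - <<'E'
from h import *
goal(.572,.230,.13,np.pi-.136)
E
```

```text
shift [ 0.0015 -0.0001  0.0212] turn [-0.0006 -0.0033 -0.19  ] rows>= 1.5
```

servo_tool(rows=[[[0,0,0.02,0,0,-0.1,-1],[0,0,0.02,0,-0.003,-0.19,-1],[0,0,0.02,0,-0.003,-0.19,-1],[0,0,0.02,0,-0.003,-0.19,-1]]])

```text
clock: 8.12
tcp_pos: [0.5734, 0.2294, 0.1314]
tool_rot: [-0.227, -3.133, 0.001]
ft_force: [-0.4, -0.3, 1.3]
grip_width: 0.0854
```

```bash
python3 - <<'E'
from h import *
s=snap('wrist')
q=r.read_state();print(q['tcp_pos'],q['tool_rot'],q['clock'])
np.savez('crank.npz',im=s[0],K=s[1],E=s[2])
for t in('crank','crank_knob','jarlid'): find(t,'wrist',*s[1:])
u,v=proj(np.array([.60,.225,.02]),*s[1:]).round().astype(int)
u0=max(0,u-100);v0=max(0,v-75);print(u0,v0)
cv2.imwrite('pics/g2.png',cv2.resize(s[0][v0:v0+150,u0:u0+200,::-1],None,fx=4,fy=4,interpolation=cv2.INTER_CUBIC))
E
```

```text
[0.57363074 0.22951404 0.13181632] [ 2.27104840e-01  3.13316342e+00 -3.17834730e-04] 8.1667
wrist crank 0.95 [0.627 0.219 0.012] [249. 232.]
wrist crank 0.67 [0.459 0.092 0.007] [84. 81.]
wrist crank 0.57 [0.658 0.361 0.039] [402. 255.]
wrist crank_knob 0.92 [0.461 0.091 0.01 ] [81. 83.]
wrist crank_knob 0.76 [0.652 0.361 0.035] [400. 247.]
wrist crank_knob 0.75 [0.629 0.221 0.008] [252. 232.]
wrist jarlid 0.88 [0.465 0.223 0.012] [226.  64.]
wrist jarlid 0.47 [ 0.788 -0.005  0.01 ] [ 89. 375.]
152 135
```

View pics/g2.png

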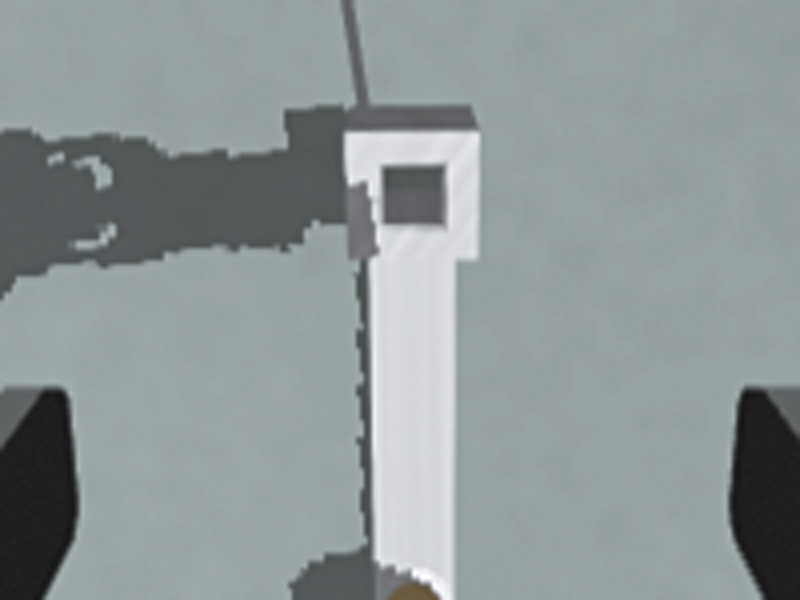

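The boss top square is at crop (345..478,130..258), the hole centre at (414,195), and the bar is vertical, so the jaws are already aligned. View count is 8.

```bash
python3 - <<'E'
from h import *
s=np.load('crank.npz'); S=(s['K'],s['E'])
f=lambda u,v,z:onplane(152+(u+.5)/4-.5,135+(v+.5)/4-.5,z,*S)
P=np.array([f(u,v,.032) for u,v in((345,130),(477,130),(479,258),(347,258),(414,195))])
c=P[:4].mean(0);print(c,P[4],np.linalg.norm(P[1]-P[0]),np.linalg.norm(P[2]-P[1]))
d=f(415,540,.006)-f(413,280,.006);y=np.arctan2(d[1],d[0]);print('yaw',y)
goal(c[0],c[1],.006,y+np.pi)
E
```

```text
[0.57022806 0.23223117 0.032     ] [0.57027974 0.23267858 0.032     ] 0.029460337470860274 0.030124880397808165
yaw -0.13588818078198375
shift [0.004  0.0021 0.126 ] turn [ 0.0001  0.0007 -0.0077] rows>= 3.0
```

servo_tool(rows=[[[0.004,0.002,0.03,0,0,-0.008,-1],[0.004,0.002,0.06,0,0,-0.008,-1],[0.004,0.002,0.09,0,0,-0.008,-1],[0.004,0.002,0.115,0,0,-0.008,-1],[0.004,0.002,0.126,0,0,-0.008,-1],[0.004,0.002,0.126,0,0,-0.008,-1],[0.004,0.002,0.126,0,0,-0.008,1],[0.004,0.002,0.126,0,0,-0.008,1],[0.004,0.002,0.126,0,0,-0.008,1],[0.004,0.002,0.126,0,0,-0.008,1],[0.004,0.002,0.126,0,0,-0.008,1],[0.004,0.002,0.126,0,0,-0.008,1]]])

```text
clock: 9.32
tcp_pos: [0.5708, 0.2322, 0.0071]
tool_rot: [0.211, 3.132, 0.001]
ft_force: [0.4, -1.1, 6.1]
grip_width: 0.0287
```

servo_tool(rows=[[[0,0,0,0,0,0,1],[0,0,0,0,0,0,1],[0,0,0,0,0,0,1],[0,0,0,0,0,0,1]]])

```text
clock: 9.65
tcp_pos: [0.5708, 0.2323, 0.0072]
tool_rot: [0.211, 3.132, 0.001]
ft_force: [0.0, -0.2, 6.0]
grip_width: 0.0293
```

servo_tool(rows=[[[0,0,-0.04,0,0,0,1],[0,0,-0.08,0,0,0,1],[0,0,-0.12,0,0,0,1],[0,0,-0.16,0,0,0,1],[0,0,-0.2,0,0,0,1],[0,0,-0.24,0,0,0,1],[0,0,-0.24,0,0,0,1],[0,0,-0.24,0,0,0,1],[0,0,-0.24,0,0,0,1]]])

```text
clock: 10.4
tcp_pos: [0.5695, 0.2319, 0.2443]
tool_rot: [-0.211, -3.133, 0.001]
ft_force: [-0.6, 0.2, -3.6]
grip_width: 0.029
```

```bash
python3 - <<'E'
from h import *
q=r.read_state();print(q['tcp_pos'],q['ft_force'],q['ft_torque'],q['grip_width'])
s=snap('wrist'); np.savez('held.npz',im=s[0],K=s[1],E=s[2])
T=tool()
u,v=proj((T@[0,0,-.025,1])[:3],*s[1:]).round().astype(int);u0=u-60;v0=v-45;print(u0,v0)
cv2.imwrite('pics/h.png',cv2.resize(s[0][v0:v0+90,u0:u0+120,::-1],None,fx=5,fy=5,interpolation=cv2.INTER_CUBIC))
goal(.5065,-.240,.25,np.pi+.232)
E
```

```text
[0.56946466 0.2319077  0.24425971] [-0.57255346  0.19717667 -3.60264257] [ 0.07059232  0.07379679 -0.01291032] 0.029031086826080698
191 212
shift [-0.0011 -0.4759 -0.0058] turn [-0.0015 -0.0035 -0.3662] rows>= 11.4
```

View pics/h.png

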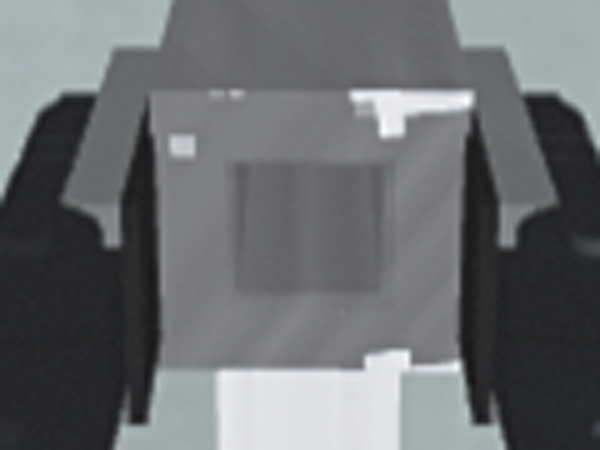

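The crank is held square. Its top face is at crop (150..475,92..368) and the hole at (232..385,162..292).

```bash
python3 - <<'E'
from h import *
s=np.load('held.npz'); S=(s['K'],s['E']); T=tool()
f=lambda u,v,z:onplane(191+(u+.5)/5-.5,212+(v+.5)/5-.5,z,*S)
z=T[2,3]+.025
for n,Q in(('boss',((150,92),(475,92),(463,368),(163,368))),('hole',((232,162),(385,162),(382,292),(236,292)))):
    P=np.array([f(u,v,z) for u,v in Q]); t=np.array([(np.linalg.inv(T)@np.append(p,1))[:3] for p in P]); print(n,t.mean(0).round(4)); print(t.round(4)[:,:2].tolist())
E
```

```text
boss [-0.0006  0.0009 -0.025 ]
[[0.0144, -0.0144], [0.0144, 0.0161], [-0.0155, 0.0158], [-0.0155, -0.014]]
hole [ 0.0001  0.0005 -0.025 ]
[[0.0072, -0.0068], [0.0072, 0.0078], [-0.0069, 0.0077], [-0.0069, -0.0066]]
```

servo_tool(rows=[[[0,-0.04,-0.006,0,0,-0.03,1],[0,-0.08,-0.006,0,0,-0.06,1],[0,-0.12,-0.006,0,0,-0.1,1],[0,-0.16,-0.006,0,0,-0.14,1],[0,-0.2,-0.006,0,0,-0.18,1],[0,-0.24,-0.006,0,0,-0.22,1],[0,-0.28,-0.006,0,0,-0.26,1],[0,-0.32,-0.006,0,0,-0.3,1],[0,-0.36,-0.006,0,0,-0.34,1],[0,-0.4,-0.006,0,0,-0.366,1],[0,-0.44,-0.006,0,0,-0.366,1],[0,-0.47,-0.006,0,0,-0.366,1]]])

```text
clock: 11.45
tcp_pos: [0.505, -0.2362, 0.2489]
tool_rot: [0.36, -3.116, -0.002]
ft_force: [0.5, 0.3, -2.9]
grip_width: 0.0291
```

servo_tool(rows=[[[0,0,0,0,0,0,1],[0,0,0,0,0,0,1]]])

```text
clock: 11.62
tcp_pos: [0.5055, -0.235, 0.2489]
tool_rot: [0.357, -3.117, -0.003]
ft_force: [-0.5, 0.8, -3.3]
grip_width: 0.0289
```

```bash
python3 - <<'E'
from h import *
q=r.read_state();print(q['tcp_pos'],q['ft_force'],q['clock'])
goal(.5065,-.240,.24,np.pi+.232)
E
```

```text
[ 0.50547151 -0.23503481  0.24886835] [-0.46266982  0.77960578 -3.32363401] 11.6167
shift [ 0.0001 -0.0051  0.0089] turn [ 0.0027 -0.004  -0.0037] rows>= 0.2
```

servo_tool(rows=[[[0,-0.004,0.03,0.003,-0.004,-0.004,1],[0,-0.004,0.045,0.003,-0.004,-0.004,1],[0,-0.004,0.05,0.003,-0.004,-0.004,1],[0,-0.004,0.055,0.003,-0.004,-0.004,1],[0,-0.004,0.057,0.003,-0.004,-0.004,1],[0,-0.004,0.057,0.003,-0.004,-0.004,1]]])

```text
clock: 12.12
tcp_pos: [0.508, -0.237, 0.1947]
tool_rot: [-0.371, 3.116, -0.004]
ft_force: [-0.4, -0.1, -2.7]
grip_width: 0.0291
```

```bash
python3 - <<'E'
from h import *
q=r.read_state();print(q['tcp_pos'],q['ft_force'],q['ft_torque'],q['clock'])
goal(.5065,-.2392,.187,np.pi+.232)
s=snap('wrist');T=tool()
u,v=proj((T@[0,0,-.02,1])[:3],*s[1:]).round().astype(int);u0=u-60;v0=v-50
w=cv2.resize(s[0][v0:v0+90,u0:u0+120,::-1],None,fx=4,fy=4,interpolation=cv2.INTER_CUBIC)
a=snap('scene')[0][205:265,140:220,::-1];b=snap('side')[0][105:165,260:340,::-1]
k=lambda x:cv2.resize(x,(320,240),interpolation=cv2.INTER_CUBIC)
cv2.imwrite('pics/i.png',np.hstack([cv2.copyMakeBorder(w,0,120,0,0,0),np.vstack([k(a),k(b)])]))
E
```

```text
[ 0.50798011 -0.2370478   0.19472946] [-0.4138454  -0.12953337 -2.72041785] [-0.07102835  0.1637188   0.00730529] 12.1167
shift [ 0.002  -0.0017  0.0077] turn [-0.0033  0.0037  0.0047] rows>= 0.2
```

View pics/i.png

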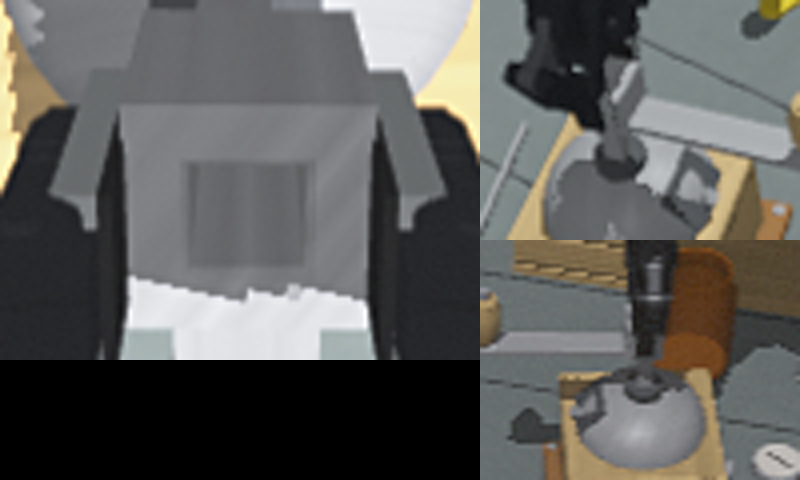

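The boss is just above the shaft and lined up in both outer views, with no contact force yet. I lower it gently.

servo_tool(rows=[[[0.001,-0.0015,0.001,0,0,0.002,1],[0.001,-0.0015,0.003,0,0,0.002,1],[0.001,-0.0015,0.005,0,0,0.002,1],[0.001,-0.0015,0.007,0,0,0.002,1],[0.001,-0.0015,0.009,0,0,0.002,1],[0.001,-0.0015,0.009,0,0,0.002,1]]])

```text
clock: 12.77
tcp_pos: [0.5069, -0.2394, 0.1851]
tool_rot: [-0.366, 3.117, -0.004]
ft_force: [-0.5, -0.4, -4.1]
grip_width: 0.0287
```

```bash
python3 - <<'E'
from h import *
q=r.read_state();print(q['tcp_pos'],q['ft_force'],q['ft_torque'],q['clock'])
E
```

```text
[ 0.50690208 -0.23939251  0.18509604] [-0.45157015 -0.40184202 -4.10103758] [-0.05919413  0.29205618 -0.05192529] 12.7667
```

servo_tool(rows=[[[0,0,0.001,0,0,0,1],[0,0,0.002,0,0,0,1],[0,0,0.003,0,0,0,1],[0,0,0.004,0,0,0,1],[0,0,0.005,0,0,0,1],[0,0,0.005,0,0,0,1]]])

```text
clock: 13.27
tcp_pos: [0.5069, -0.2395, 0.1805]
tool_rot: [-0.366, 3.117, -0.005]
ft_force: [-3.9, -1.8, -2.0]
grip_width: 0.0291
```

```bash
python3 - <<'E'
from h import *
q=r.read_state();print(q['tcp_pos'],q['ft_force'],q['ft_torque'],q['clock'])
E
```

```text
[ 0.50685154 -0.23947325  0.18045418] [-3.85409488 -1.7896174  -1.9629883 ] [-0.30143869  0.98087205  0.02710829] 13.2667
```

servo_tool(rows=[[[0.0008,0,0,0,0,0,1],[0.0008,0,0.002,0,0,0,1],[0.0008,0,0.004,0,0,0,1],[0.0008,0,0.006,0,0,0,1],[0.0008,0,0.008,0,0,0,1],[0.0008,0,0.008,0,0,0,1]]])

```text
clock: 13.77
tcp_pos: [0.5066, -0.2393, 0.172]
tool_rot: [-0.366, 3.116, -0.003]
ft_force: [0.4, -0.5, -4.1]
grip_width: 0.0291
```

```bash
python3 - <<'E'
from h import *
q=r.read_state();print(q['tcp_pos'],q['ft_force'],q['ft_torque'],q['clock'])
E
```

```text
[ 0.50664007 -0.23934395  0.17196272] [ 0.40424786 -0.46358866 -4.05907399] [0.02977168 0.0751401  0.00494297] 13.7667
```

servo_tool(rows=[[[0,0,0.0025,0,0,0,1],[0,0,0.005,0,0,0,1],[0,0,0.0075,0,0,0,1],[0,0,0.01,0,0,0,1],[0,0,0.012,0,0,0,1],[0,0,0.0125,0,0,0,1]]])

```text
clock: 14.27
tcp_pos: [0.5065, -0.2395, 0.1596]
tool_rot: [-0.366, 3.117, -0.004]
ft_force: [-0.0, -0.7, -3.0]
grip_width: 0.0291
```

```bash
python3 - <<'E'
from h import *
q=r.read_state();print(q['tcp_pos'],q['ft_force'],q['ft_torque'],q['clock'])
E
```

```text
[ 0.50645679 -0.23947907  0.15957429] [-0.01330967 -0.73188624 -3.04970325] [ 0.03455003  0.16634769 -0.02017428] 14.2667
```

servo_tool(rows=[[[0,0,0.0005,0,0,0,1],[0,0,0.001,0,0,0,1],[0,0,0.0015,0,0,0,1],[0,0,0.002,0,0,0,1],[0,0,0.002,0,0,0,1]]])

```text
clock: 14.68
tcp_pos: [0.5066, -0.2396, 0.1581]
tool_rot: [-0.366, 3.116, -0.005]
ft_force: [0.4, -0.4, -3.2]
grip_width: 0.0286
```

servo_tool(rows=[[[0,0,0.0004,0,0,0,1],[0,0,0.0008,0,0,0,1],[0,0,0.0012,0,0,0,1],[0,0,0.0012,0,0,0,1]]])

```text
clock: 15.02
tcp_pos: [0.5066, -0.2396, 0.1572]
tool_rot: [-0.366, 3.116, -0.005]
ft_force: [-0.6, -0.3, -2.3]
grip_width: 0.0292
```

servo_tool(rows=[[[0,0,0.0004,0,0,0,1],[0,0,0.0008,0,0,0,1],[0,0,0.0008,0,0,0,1]]])

```text
clock: 15.27
tcp_pos: [0.5067, -0.2397, 0.1571]
tool_rot: [-0.366, 3.115, -0.005]
ft_force: [-2.4, 0.1, 5.5]
grip_width: 0.0291
```

It is seated: upward contact of about 8 N, at the expected height. I release and retreat.

servo_tool(rows=[[[0,0,0,0,0,0,0],[0,0,0,0,0,0,-0.5],[0,0,0,0,0,0,-1],[0,0,0,0,0,0,-1],[0,0,0,0,0,0,-1],[0,0,0,0,0,0,-1],[0,0,-0.02,0,0,0,-1],[0,0,-0.05,0,0,0,-1],[0,0,-0.08,0,0,0,-1],[0,0,-0.11,0,0,0,-1],[0,0,-0.11,0,0,0,-1],[0,0,-0.11,0,0,0,-1]]])

```text
clock: 16.27
tcp_pos: [0.507, -0.2398, 0.268]
tool_rot: [-0.365, 3.113, -0.008]
ft_force: [0.9, 0.6, -0.6]
grip_width: 0.0858
```

```bash
python3 - <<'E'
from h import *
q=r.read_state();print(q['tcp_pos'],q['ft_force'],q['clock'])
s=snap('wrist');u,v=proj(np.array([.53,-.235,.17]),*s[1:]).round().astype(int);print(u,v)
np.savez('fin.npz',im=s[0],K=s[1],E=s[2])
v0=min(max(v-60,0),384-120);u0=min(max(u-80,0),512-160);print(u0,v0)
w=cv2.resize(s[0][v0:v0+120,u0:u0+160,::-1],(480,360),interpolation=cv2.INTER_CUBIC)
a=snap('scene');b=snap('side')
for t in['jarlid','jar','shaker','plate','brush','can','thermometer']: find(t,'scene',*a[1:],1)
a=a[0][205:265,140:220,::-1];b=b[0][105:165,240:320,::-1]
k=lambda x:cv2.resize(x,(320,240),interpolation=cv2.INTER_CUBIC)
cv2.imwrite('pics/j.png',np.hstack([cv2.copyMakeBorder(w,0,120,0,0,0),np.vstack([k(a),k(b)])]))
E
```

```text
[ 0.5070077  -0.23981589  0.2680194 ] [ 0.85372174  0.5596558  -0.58363002] 16.2667
252 211
172 151
scene jarlid 0.68 [0.474 0.217 0.011] [256. 169.]
scene jar 0.95 [ 0.508 -0.437  0.072] [126. 326.]
scene shaker 0.57 [ 0.622 -0.015  0.057] [261. 222.]
scene plate 0.61 [0.792 0.02  0.008] [319. 247.]
scene brush 0.62 [0.522 0.434 0.018] [295. 137.]
scene can 0.67 [ 0.376 -0.451  0.086] [ 77. 302.]
scene thermometer 0.71 [ 0.39  -0.309  0.012] [132. 275.]
```

View pics/j.png

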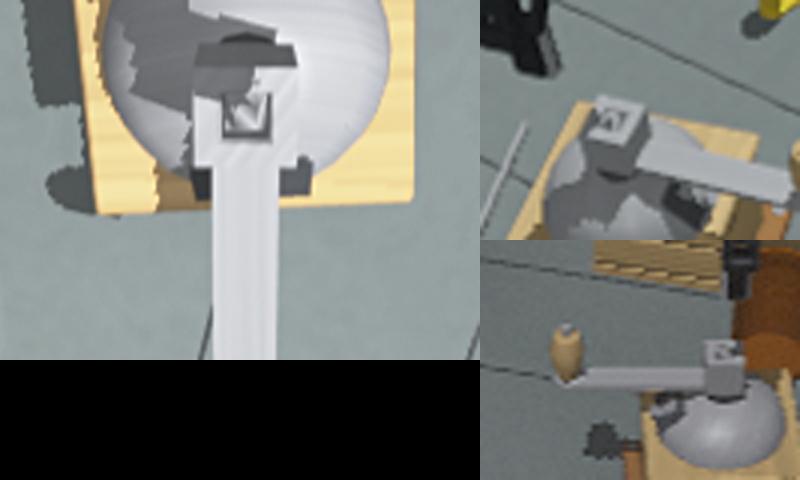

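The crank sits on the collar, knob up, with the shaft tip filling the bore (crop (247,115)). The bystanders are unmoved and the gripper is clear.

```bash
python3 -c "
from h import *
print(r.close_job())"
```

```text
the job is handed in; nothing more can be done
None
```

The crank is on the mill's shaft, knob up and released, and I handed the job in at about 16.5 s of the 40 s allowed; the job reports no verdict. I gripped the grey crank with the wooden knob across its boss, turned it to the shaft's square (about 13° in the world frame) and lowered it in small steps.

**Fit:** On the way down there was one light sideways touch of about 4 N, which I corrected by 0.8 mm. The boss met the collar with about 8 N at the expected height, well under the 60 N limit.

**Last checks:** The final pictures show the shaft tip inside the bore, the boss on the collar and the gripper clear. All bystanders were found within about 5 mm of where they started, which is within the detector's accuracy. I judged the final tilt and offset by eye from the pictures rather than measuring them.

**What went wrong:** The first move towards the crank stopped short because joint 6 reached the end of its range. I turned the tool half a turn the other way and carried on; nothing was touched.

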